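# Find and mark the high spot of a stirrer drive pulley

### The job

Holding its crank knob, turn the stirrer drive pulley slowly until you find the highest of the ridges on its hidden rim. Somewhere it meets a hard stop: feel for it, never force the soft-mounted spindle, and search the other way round. Stop with the high spot at the gauge's feeler (red needle swung as far as it ever goes) and let go of the knob. Then stand the orange marker gently upright on top of the pulley at the mark point in front of the red fixed pointer, with the pulley still at its high spot. Do not touch the gauge, and leave the other things alone.

Things in the scene. Friction and masses are not known exactly. Their poses are not given: they have to be found in the camera images.
- axle (a point): fixed point on the axis of the unloaded pulley at its flat top, 72 mm above the table; x axis points from there to the gauge, z up. The pulley is a horizontal aluminium disc, 167 mm across, on a fixed steel housing 34 mm high (320 x 200 mm), which stands at an angle that varies. A steady drag of about 0.12 N m keeps the pulley where it is left.
- mark (a point): the mark point: on the top plane of the pulley (72 mm above the table), 60 mm from its axis towards the gauge, just in front of the tip of the red fixed pointer; it does not turn with the pulley. The marker is to stand here.
- crank_knob (a point): centre (half-way up) of the black upright crank knob on top of the pulley: a cylinder 18 mm across, 46 mm tall, that spins freely about its own pin; its centre is 99 mm above the table and it goes round the axle at a radius of 45 mm.
- pulley: the pulley; origin on its spindle at table height; x axis towards the crank knob. It turns over half a turn each way from where the knob is nearest the gauge, then meets a hard stop at an unknown angle. Its spindle sits in a soft mount, giving 1 mm per 4 N; unloaded it lies at the axle point. A side load spoils the gauge reading, and 20 N (5 mm off) harms the mount.
- needle_tip (a point): tip of the red gauge needle, about 70 mm above the table; it swings clockwise seen from above as the reading grows, some 24 mm on the high ridge. The rubber rim that the gauge feels (radius 75 mm, hidden below the disc) is fitted at an unknown angle; it has three ridges about a third of a turn apart, one 6 mm high and two of 2 to 3 mm.
- needle (a joint): gauge reading, rad: red needle 108 mm long over a white dial beyond the pulley, moved by a spring-loaded roller (the feeler) riding on the rim. Near 0 (-0.015) on the plain rim, up to 0.08 on the lower ridges, 0.21 at the very top of the high one with the knob let go; the high ridge is felt over 0.3 rad of pulley angle either side of its top. Not to be touched.
- marker_mid (a point): centre (half-way up) of the orange marker, a loose upright cylinder 24 mm across, 50 mm tall, with a dark foot; about 60 g. It stands on the table to the right, at least 80 mm from its neighbours.
- plug: teal thermocouple plug, 22 x 36 x 40 mm, standing by the marker; origin under its centre. Leave alone.
- cap: red screw cap with white nozzle, 32 mm across, 44 mm tall, standing by the marker; origin under its centre. Leave alone.
- collar: white plastic collar, 72 mm across, 22 mm high, lying on the left; origin under its centre. Leave alone.
- beaker: glass beaker, 72 mm across, 85 mm tall, standing on the left; origin under its centre. Leave alone.
- jar: amber jar with white lid, 56 mm across, 85 mm tall, at the far right; origin under its centre. Leave alone.
- wrench: steel wrench, 160 mm long, lying at the right near the vial rack; origin under its centre. Leave alone.
Things that resemble listed ones, but are neither listed nor needed, are in the scene too. Of the things like the part that bears marker_mid, leave any that is blue or yellow; of the rest the smaller one is meant.

How it is judged:
By the outcome, as a careful person would: the job done as asked, in the order asked, and still so for the second after the job is handed in, with the robot touching nothing.
It also fails if it takes over 72 s, if anything falls off the work surface, if the arm or the gripper's body presses on something with over 40 N, if the wrist force passes 120 N, or if a joint passes its speed limit or range.

### The arm

A 7-joint arm with a two-finger parallel gripper is mounted at the origin on the work surface. World frame = base frame: x ahead of the robot, y to its left, z up, the work surface at z = 0. Lengths are in m, angles in degrees, forces in N, time in s.
With the tool pointing down it reaches from about 0.425 to 0.875 m from the base axis. Payload 4.7 kg.
Tool frame: the origin (TCP) lies midway between the tips of the shut fingers; the grasp point (between the pads) lies 19 mm behind it; z points along the fingers, y is the direction in which the jaws open and shut (so a half turn about z gives the same grasp; the last joint's range is limited). The gripper opens to 87 mm and grips with 3 to 60 N. Pads are 19 mm wide; open, the fingers measure 117 mm over their backs; the gripper's body (75 mm by 190 mm) begins 51 mm behind the grasp point.
Start: joints at [69.677, 18.392, -4.016, 83.108, 1.295, 78.541, -3.26], TCP at [0.234, -0.606, 0.198] pointing down, gripper open.
Joint ranges: [-163.93, 163.93], [-17.29, 119.83], [-79.2, 71.16], [3.27, 140.29], [-89.18, 269.18], [5.43, 117.66], [-154.24, 154.24]. Speed limits (degrees/s): [147.25, 147.25, 180, 180, 180, 180, 180].

### API

Orientations are given as [roll, pitch, yaw] about the fixed x, y, z axes, in that order (R = Rz(yaw) Ry(pitch) Rx(roll)).
In Python, from cell import env gives the robot as it stands. The module is installed in compiled form; this text tells all that it offers.
- The arm moves only by the tool servo_tool, never from a script. Its argument "plan" is a list of rows, each a list of 3 entries, a list of its own where there are three numbers: the opening, from 0 (shut) to 1 (fully open), then the shift along the tool's x, y, z in cm, then the turn, a rotation vector about the tool's x, y, z in degrees. A call has 1 to 20 rows; each row shifts and turns the pose as measured when the row begins, along the tool's axes as they then stand; what a row does not reach is not made up. A row lasts 1/12 s, in which the tool goes at most 41.7 mm and 7.16 degrees, less where a joint would pass 70% of its speed; a pose out of reach is approached as far as the arm can. A call is refused whole if a number of a shift passes 4.17 or a number of a turn 7.16, either way. A call with a gripper value outside its range is refused whole. The fingers move at their own pace and stop on an object; "force" is the grip in N (left out, the last holds). Time passes only in rows, so rows that do not move let the fingers close. It gives the time, the measured TCP pose, the force and the opening at its end, in the units of the state.
- env.get_obs(): the state, without advancing time (a new reading comes with each control period).
- env.read_camera(name): name is "scene" or "top" or "wrist"; returns a dict with "image" (420x560x3 uint8, blue, green, red), "fx", "fy", "cx", "cy" (pixels), "rvec" (rotation vector, rad) and "tvec" (3), from world to camera coordinates, as OpenCV has them; the wrist camera has in their place "T_tool_cam" (4x4, takes a point from camera to tool coordinates, whose origin is the TCP and whose axes are the flange's). Camera axes: x right, y down, z forward; pixel columns grow to the right and rows downward; lengths in m; the calibration is good to about 2 mm. A picture is of the moment at which its call begins: read the wrist's pose just before it. There is no depth.
- env.sign_off(): hands the job in, once; it reports no verdict.
The state is a dict: "time_s": time; "qpos": joint angles; "joint_velocities": joint speeds; "effort": joint torques, N m; "tool_pos": TCP position; "tool_rot": TCP orientation; "force": force on the tool from outside, world axes, zero at the start; "wrist_torque": the same for the moment, N m; "grip_width": finger opening in m.
Only numpy, scipy, OpenCV 4.12 (cv2) and the standard library are available. Lean on these libraries where they do the work, as an engineer would, in place of code of your own. Each camera call takes 0.05 s, during which the arm holds its last target. There are 200 camera calls.

## Working session

There is one attempt and no reset: what is moved stays moved. The work goes in short steps, Python scripts to look and compute and a tool call to move; the robot and the scene stay as the last step left them, time stands still between calls to the robot, and variables do not carry over. Pictures are saved under pics/ and viewed, about 8 in all and at most 12, crops included, and the job is handed in when it is done.

Besides the shell and the picture viewer there is one more tool, called after ">>>" as name([rows], argument=value, ...), one row to a line, values as JSON. servo_tool: Moves the arm, as the interface text tells. Its arguments: {"type":"object","properties":{"plan":{"type":"array"},"force":{"type":"number"}},"required":["plan"]}

```bash
mkdir -p pics; cat > h.py <<'E'
import numpy as np, cv2
from cell import env
from scipy.spatial.transform import Rotation as R
def cam(n):
    return env.read_camera(n)
def ray(c,u,v):
    Rm=cv2.Rodrigues(np.array(c["rvec"],float))[0];t=np.array(c["tvec"],float).ravel()
    o=-Rm.T@t; d=Rm.T@np.array([(u-c["cx"])/c["fx"],(v-c["cy"])/c["fy"],1]); return o,d
def atz(c,u,v,z):
    o,d=ray(c,u,v); return (o+d*(z-o[2])/d[2])[:3]
def proj(c,P):
    Rm=cv2.Rodrigues(np.array(c["rvec"],float))[0];t=np.array(c["tvec"],float).ravel()
    q=Rm@np.array(P,float)+t; return np.array([c["fx"]*q[0]/q[2]+c["cx"],c["fy"]*q[1]/q[2]+c["cy"]])
def st():
    o=env.get_obs()
    print({k:np.round(o[k],3).tolist() for k in ("time_s","qpos","tool_pos","tool_rot","force","grip_width")})
    return o
E
python3 - <<'E'
from h import *
st()
for n in("scene","top"):
    c=cam(n); cv2.imwrite(f"pics/{n}0.png",c["image"])
    Rm=cv2.Rodrigues(np.array(c["rvec"],float))[0]; print(n,c["fx"],c["cx"],c["cy"],-Rm.T@np.ravel(c["tvec"]),Rm.round(2).tolist())
print(env.read_camera("wrist")["T_tool_cam"])
E
```

```text
{'time_s': 0.0, 'qpos': [69.677, 18.44, -4.015, 83.176, 1.296, 78.541, -3.26], 'tool_pos': [0.234, -0.606, 0.197], 'tool_rot': [-179.888, 0.006, 21.132], 'force': [-0.432, -0.179, 0.38], 'grip_width': 0.087}
scene 450.14308226040725 278.39619188201345 208.64114392525877 [ 1.1392669  -0.85010282  0.99312493] [[0.84, 0.54, -0.01], [0.34, -0.55, -0.77], [-0.42, 0.64, -0.64]]
top 441.9067327287626 278.9146292762579 205.98152571790646 [0.29823319 0.00724373 1.43325629] [[0.02, -1.0, -0.01], [-0.99, -0.02, -0.17], [0.17, 0.02, -0.99]]
[[ 4.38829210e-04 -9.65743165e-01 -2.59499415e-01  6.89409715e-02]
 [ 9.99998951e-01  7.82016707e-04 -1.21926495e-03  8.39727873e-04]
 [ 1.38042967e-03 -2.59498607e-01  9.65742495e-01 -1.86899864e-01]
 [ 0.00000000e+00  0.00000000e+00  0.00000000e+00  1.00000000e+00]]
```

View pics/scene0.png

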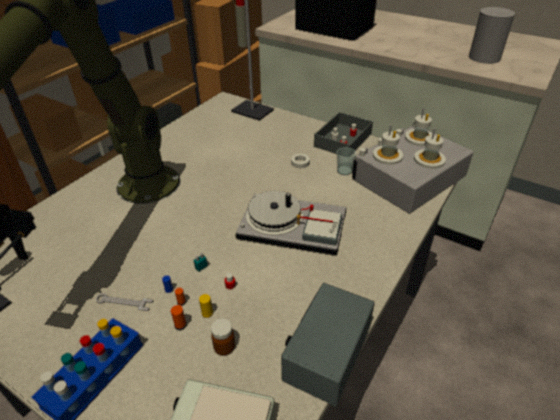

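View pics/top0.png

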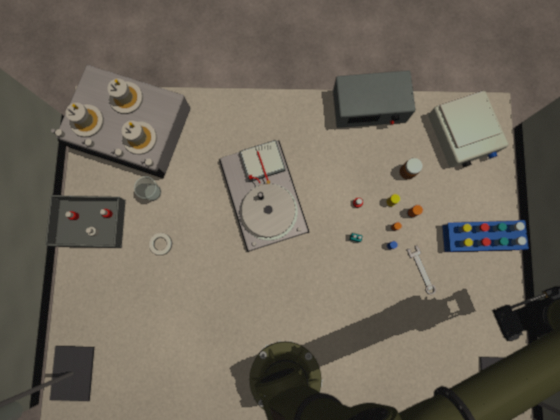

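The pulley is at top (268,210), with the knob at about (261,197), the needle around (263,163) and the gauge beyond. Things that could be taken for the marker, in the top view: small orange (397,227), larger orange (416,211), yellow (394,200), blue (393,245). I choose the small orange one and check it in one close crop.

```bash
python3 - <<'E'
from h import *
c=cam("top"); s=cam("scene")
print("axle",atz(c,268,210,.072),"sc",atz(s,274,207,.072))
print("knob",atz(c,261,197,.12),"sc",atz(s,289,195,.122))
print("so",atz(c,397,227,.05),"bo",atz(c,416,211,.06),"y",atz(c,394,200,.05),"b",atz(c,393,245,.04))
print("sc so",atz(s,181,291,.05),"bo",atz(s,179,310,.06))
a=cv2.resize(c["image"][130:255,205:315],None,fx=4,fy=4,interpolation=cv2.INTER_CUBIC)
b=cv2.resize(s["image"][260:335,140:240],None,fx=3.5,fy=3.5,interpolation=cv2.INTER_CUBIC)
d=cv2.resize(s["image"][180:255,230:355],None,fx=2.8,fy=2.8,interpolation=cv2.INTER_CUBIC)
im=np.zeros((500,800,3),np.uint8); im[:500,:440]=a; im[:262,440:790]=b[:262,:350]; im[270:480,440:790]=d[:210,:350]
cv2.imwrite("pics/crop1.png",im)
E
```

```text
axle [0.51280786 0.06443245 0.072     ] sc [0.51631563 0.0612323  0.072     ]
knob [0.54462034 0.08465562 0.12      ] sc [0.5576817 0.0852965 0.122    ]
so [ 0.47050602 -0.34093811  0.05      ] bo [ 0.52094046 -0.39879937  0.06      ] y [ 0.5564707  -0.33332563  0.05      ] b [ 0.41460335 -0.32971372  0.04      ]
sc so [ 0.4832533  -0.34309562  0.05      ] bo [ 0.5282028 -0.3975925  0.06     ]
```

View pics/crop1.png

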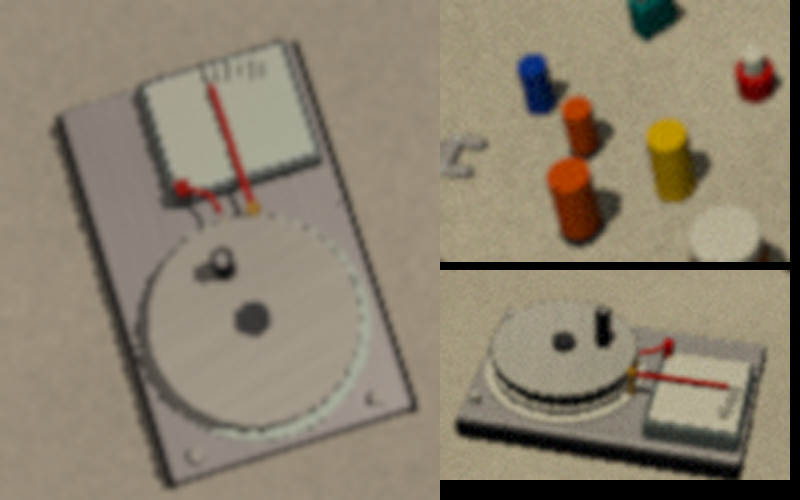

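The crop confirms the small orange cylinder (578,125) is the smaller of the two orange ones. It is scene pixel (181,291), at about (0.477,-0.342). The knob is about 14° anticlockwise of the gauge direction. I now move above the pulley.

>>> servo_tool([
  [1,[2.5,-2.6,0],[0,0,0]],
  [1,[2.5,-2.6,0],[0,0,0]],
  [1,[2.5,-2.6,0],[0,0,0]],
  [1,[2.5,-2.6,0],[0,0,0]],
  [1,[2.5,-2.6,0],[0,0,0]],
  [1,[2.5,-2.6,0],[0,0,0]],
  [1,[2.5,-2.6,0],[0,0,0]],
  [1,[2.5,-2.6,0],[0,0,0]],
  [1,[2.5,-2.6,0],[0,0,0]],
  [1,[2.5,-2.6,0],[0,0,0]],
  [1,[2.5,-2.6,0],[0,0,0]],
  [1,[2.5,-2.6,0],[0,0,0]],
  [1,[2.5,-2.6,0],[0,0,0]],
  [1,[2.5,-2.6,0],[0,0,0]],
  [1,[2.5,-2.6,0],[0,0,0]],
  [1,[2.5,-2.6,0],[0,0,0]],
  [1,[2.5,-2.6,0],[0,0,0]],
  [1,[2.5,-2.6,0],[0,0,0]],
], force=10)

```text
time_s: 1.75
tool_pos: [0.4923, 0.0098, 0.1933]
tool_rot: [179.6, 0.2, 20.0]
force: [0.1, -0.5, -0.1]
grip_width: 0.087
```

```bash
cat >> h.py <<'E'
def wcam():
    o=env.get_obs(); w=env.read_camera("wrist")
    T=np.eye(4); T[:3,:3]=R.from_euler("xyz",o["tool_rot"],degrees=True).as_matrix(); T[:3,3]=o["tool_pos"]
    M=T@np.array(w["T_tool_cam"]); w["rvec"]=cv2.Rodrigues(M[:3,:3].T)[0]; w["tvec"]=-M[:3,:3].T@M[:3,3]
    return w
E
python3 - <<'E'
from h import *
st()
w=wcam(); cv2.imwrite("pics/w1.png",w["image"])
import pickle; pickle.dump(w,open("w1.pkl","wb"))
s=cam("scene"); cv2.imwrite("pics/s1.png",s["image"])
E
```

```text
{'time_s': 1.75, 'qpos': [35.521, 0.941, -40.123, 104.046, 1.12, 75.312, -74.886], 'tool_pos': [0.492, 0.01, 0.193], 'tool_rot': [179.56, 0.199, 19.996], 'force': [0.066, -0.525, -0.141], 'grip_width': 0.087}
```

View pics/w1.png

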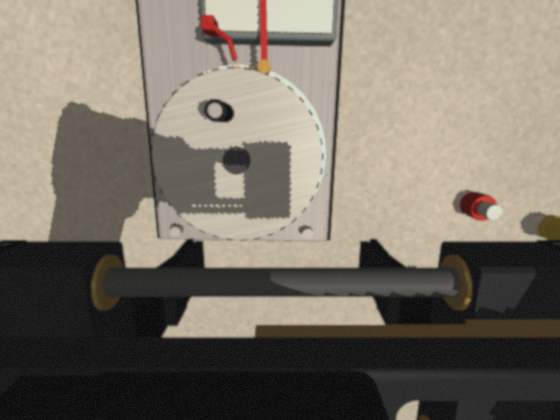

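The wrist view shows the hub at (236,160), the knob top at (214,110), the pointer tip at (236,60) and the needle pivot at (264,67).

```bash
python3 - <<'E'
from h import *; import pickle
w=pickle.load(open("w1.pkl","rb"))
P=lambda u,v,z:atz(w,u,v,z)[:2]
# refine disc: edge of disc sampled
for n,u,v,z in [("hub",236,160,.074),("L",152,155,.072),("R",326,155,.072),("T",238,65,.072),("B",241,240,.072),("knobtop",214,110,.122),("ptr",236,60,.075),("piv",264,67,.07),("needle",264,0,.07)]: print(n,P(u,v,z).round(4))
hl=P(160,240,.034)-P(138,0,.034);hr=P(329,238,.034)-P(343,0,.034)
for h in(hl,hr): print("dir",np.degrees(np.arctan2(-h[1],-h[0])))
a=P(236,160,.074);print("ptr dir",np.degrees(np.arctan2(*(P(236,60,.075)-a)[::-1])),"knob",np.degrees(np.arctan2(*(P(214,110,.122)-a)[::-1])),np.linalg.norm(P(214,110,.122)-a),np.linalg.norm(P(236,60,.075)-a))
# scene red needle pixels
s=cam("scene"); im=s["image"].astype(int)
m=(im[...,2]>130)&(im[...,1]<90)&(im[...,0]<90); m[:190]=0;m[250:]=0;m[:,:290]=0;m[:,360:]=0
ys,xs=np.nonzero(m); print(list(zip(xs.tolist(),ys.tolist())))
a3=lambda th,L:[0,0,0]
E
```

```text
hub [0.5125 0.0627]
L [0.4888 0.1414]
R [ 0.5469 -0.0185]
T [0.5946 0.0874]
B [0.4343 0.0323]
knobtop [0.5509 0.0865]
ptr [0.5975 0.0899]
piv [0.6014 0.0649]
needle [0.6522 0.0826]
dir 19.08636137651116
dir 19.162849904344444
ptr dir 17.74781096786992 knob 31.790173403087156 0.045249504275302034 0.08928571362419319
[(311, 204), (312, 204), (310, 205), (311, 205), (312, 205), (313, 205), (309, 206), (310, 206), (311, 206), (312, 206), (313, 206), (308, 207), (309, 207), (303, 208), (304, 208), (305, 208), (306, 208), (307, 208), (301, 209), (302, 209), (303, 209), (304, 209), (305, 209), (306, 209), (307, 209), (301, 216), (303, 216), (301, 217), (302, 217), (303, 217), (308, 217), (309, 217), (302, 218), (303, 218), (310, 218), (311, 218), (312, 218), (313, 218), (316, 219), (317, 219), (318, 219), (319, 219), (320, 219), (317, 220), (318, 220), (319, 220), (323, 220), (324, 220), (325, 220), (326, 220), (327, 220), (328, 220), (325, 221), (326, 221), (327, 221), (328, 221), (329, 221), (330, 221), (331, 221), (332, 221)]
```

>>> servo_tool([
  [1,[2.7,-1.7,0],[0.3,0,0]],
  [1,[2.7,-1.7,0],[0,0,0]],
  [1,[2.7,-1.7,0],[0,0,0]],
  [1,[0,0,0],[0,0,0]],
  [1,[0,0,0],[0,0,0]],
])

```text
time_s: 2.32
tool_pos: [0.5517, 0.0817, 0.1906]
tool_rot: [179.7, 0.5, 19.8]
force: [-0.8, -1.0, -0.6]
grip_width: 0.087
```

```bash
cat >> h.py <<'E'
PIV=np.array([.6014,.0649]); G0=18.9
def redline(im,c,phi,off=(0,0)):
    a=np.radians(phi); v=0;n=0
    rs=np.linspace(.03,.106,40)
    uv=np.array([proj(c,[PIV[0]+r*np.cos(a),PIV[1]+r*np.sin(a),.07]) for r in rs],np.float32)+np.float32(off)
    return cv2.remap(im,uv[:,0][None],uv[:,1][None],cv2.INTER_LINEAR).mean()
def needle(off=None,img=None):
    c=cam("scene"); im=(img if img is not None else c["image"]).astype(np.float32); im=im[...,2]-(im[...,0]+im[...,1])/2
    im=cv2.GaussianBlur(im,(0,0),.8)
    ph=np.arange(-5,35,.25)
    if off is None:
        b=max((redline(im,c,p,(0,y)),p,y) for p in np.arange(12,26,.5) for y in np.arange(-4,4.1,.5)); print(b); return b
    v=np.array([redline(im,c,p,off) for p in ph]); i=v.argmax(); w=np.clip(v-v.max()*.6,0,None); w[abs(ph-ph[i])>6]=0
    return round(float(np.radians(G0-(w*ph).sum()/w.sum())),4), round(float(v.max()),1)
E
python3 - <<'E'
from h import *
b=needle(); 
im=cv2.imread("pics/s1.png")
for y in(-2,-1,0,1,2): print(y,needle((0,y)),needle((0,y),im))
E
```

```text
(np.float32(70.84985), np.float64(20.0), np.float64(0.0))
-2 (0.1105, 64.5) (0.1108, 64.3)
-1 (0.0478, 69.1) (0.0475, 68.7)
0 (-0.0186, 70.8) (-0.0185, 70.1)
1 (-0.0852, 69.1) (-0.0853, 68.6)
2 (-0.1499, 64.5) (-0.1499, 64.3)
```

>>> servo_tool([
  [1,[0.1,-0.45,2.6],[0.2,0.3,0]],
  [1,[0,0,2.6],[0,0,0]],
  [1,[0,0,2.6],[0,0,0]],
  [1,[0,0,2.5],[0,0,0]],
  [1,[0,0,0],[0,0,0]],
  [1,[0,0,0],[0,0,0]],
])

```text
time_s: 3.37
tool_pos: [0.5534, 0.0859, 0.088]
tool_rot: [179.7, -0.3, 19.7]
force: [0.8, 1.6, 0.7]
grip_width: 0.0869
```

```bash
python3 - <<'E'
from h import *
st(); w=wcam(); cv2.imwrite("pics/w2.png",w["image"])
E
```

```text
{'time_s': 3.367, 'qpos': [25.762, 16.631, -43.064, 102.934, 12.748, 65.001, -91.806], 'tool_pos': [0.553, 0.086, 0.088], 'tool_rot': [179.715, -0.282, 19.679], 'force': [0.827, 1.634, 0.731], 'grip_width': 0.087}
```

View pics/w2.png

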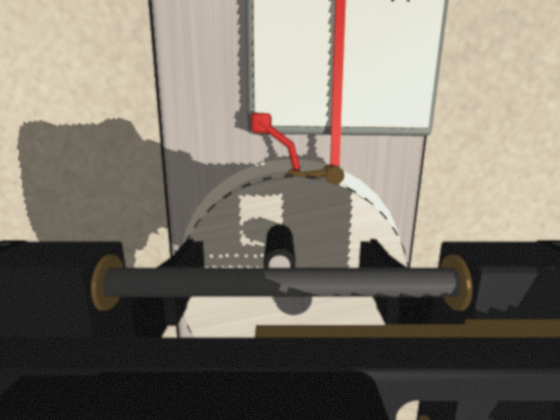

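The knob (280,245) is centred between the fingers. Gripping it.

>>> servo_tool([
  [0.5,[-0.2,0,0],[0,0,0]],
  [0,[0,0,0.2],[0,0,0]],
  [0,[0,0,0],[0,0,0]],
  [0,[0,0,0],[0,0,0]],
  [0,[0,0,0],[0,0,0]],
  [0,[0,0,0],[0,0,0]],
], force=10)

```text
time_s: 3.92
tool_pos: [0.5555, 0.0855, 0.0927]
tool_rot: [179.5, -0.8, 19.6]
force: [-0.4, 0.5, 0.3]
grip_width: 0.0551
```

```bash
cat >> h.py <<'E'
AX=np.array([.5135,.062])
def rep(step=22,n=8,cur=None):
    "reading, knob angle (deg, from gauge), moves in tool axes for next step each way"
    o=env.get_obs(); p=np.array(o["tool_pos"][:2]); d=p-AX; th=np.degrees(np.arctan2(d[1],d[0]))
    f=np.array(o["force"]); u=d/np.linalg.norm(d); t=np.array([-u[1],u[0]])
    print("t",round(o["time_s"],2),"pos",np.round(o["tool_pos"],4),"rot",np.round(o["tool_rot"],1),"w",round(o["grip_width"],4),"th",round(th-G0,1),"r",round(np.hypot(*d),4),"Frad/tan/z",round(f[:2]@u,1),round(f[:2]@t,1),round(f[2],1))
    print("needle",needle((0,0)))
    Rt=R.from_euler("xyz",o["tool_rot"],degrees=True).as_matrix()
    for s in(step,-step):
        q=p.copy();L=[]
        for i in range(n):
            a=np.radians(th+s*(i+1)/n); g=AX+.045*np.array([np.cos(a),np.sin(a)])
            L.append((Rt.T@np.append(g-q,0))[:2]*100); q=g
        print(s,np.round(L,2).tolist())
E
python3 -c "
from h import *
rep(24,8)"
```

```text
t 3.92 pos [0.5555 0.0855 0.0927] rot [179.5  -0.8  19.6] w 0.0551 th 10.3 r 0.0481 Frad/tan/z -0.1 0.7 0.3
needle (-0.0186, 71.3)
24 [[-0.35, -0.18], [-0.06, -0.23], [-0.07, -0.23], [-0.08, -0.22], [-0.09, -0.22], [-0.1, -0.21], [-0.11, -0.21], [-0.12, -0.2]]
-24 [[-0.28, 0.29], [0.02, 0.23], [0.01, 0.24], [-0.0, 0.24], [-0.02, 0.24], [-0.03, 0.23], [-0.04, 0.23], [-0.05, 0.23]]
```

>>> servo_tool([
  [0,[-0.2,-0.1,0.3],[0.2,0.3,0]],
  [0,[-0.1,0,0.3],[0,0.2,0]],
  [0,[-0.05,0,0.2],[0,0,0]],
  [0,[-0.05,0,0.1],[0,0,0]],
  [0,[-0.05,0,0.1],[0,0,0]],
  [0,[0,0,0.1],[0,0,0]],
  [0,[0,0,0.1],[0,0,0]],
  [0,[0,0,0.05],[0,0,0]],
])

```text
time_s: 4.63
tool_pos: [0.5515, 0.0864, 0.0817]
tool_rot: [179.7, -1.5, 19.7]
force: [-3.0, -1.2, 3.1]
grip_width: 0.0174
```

```bash
python3 -c "
from h import *
rep(24,8)"
```

```text
t 4.63 pos [0.5515 0.0864 0.0817] rot [179.7  -1.5  19.7] w 0.0174 th 13.8 r 0.0452 Frad/tan/z -3.2 0.6 3.1
needle (0.0129, 70.5)
24 [[-0.08, -0.22], [-0.07, -0.22], [-0.08, -0.22], [-0.09, -0.22], [-0.11, -0.21], [-0.12, -0.2], [-0.13, -0.2], [-0.14, -0.19]]
-24 [[0.03, 0.23], [0.04, 0.23], [0.02, 0.23], [0.01, 0.24], [-0.0, 0.24], [-0.01, 0.24], [-0.03, 0.23], [-0.04, 0.23]]
```

>>> servo_tool([
  [0,[-0.12,-0.22,0],[0,0.5,0]],
  [0,[-0.08,-0.22,0],[0,0.5,0]],
  [0,[-0.08,-0.22,0],[0,0,0]],
  [0,[-0.09,-0.22,0],[0,0,0]],
  [0,[-0.11,-0.21,0],[0,0,0]],
  [0,[-0.12,-0.2,0],[0,0,0]],
  [0,[-0.13,-0.2,0],[0,0,0]],
  [0,[-0.14,-0.19,0],[0,0,0]],
])

```text
time_s: 5.35
tool_pos: [0.542, 0.0963, 0.0819]
tool_rot: [179.4, -3.1, 19.5]
force: [3.3, -1.3, -0.2]
grip_width: 0.0176
```

```bash
python3 -c "
from h import *
rep(24,8)"
```

```text
t 5.35 pos [0.542  0.0963 0.0819] rot [179.4  -3.1  19.5] w 0.0176 th 31.4 r 0.0446 Frad/tan/z 1.1 -3.3 -0.2
needle (-0.049, 70.8)
24 [[-0.09, -0.22], [-0.14, -0.19], [-0.15, -0.18], [-0.16, -0.18], [-0.16, -0.17], [-0.17, -0.16], [-0.18, -0.15], [-0.19, -0.14]]
-24 [[0.15, 0.19], [0.1, 0.21], [0.09, 0.22], [0.08, 0.22], [0.07, 0.22], [0.06, 0.23], [0.05, 0.23], [0.03, 0.23]]
```

```bash
cat >> h.py <<'E'
def rep(step=30,n=10,L=.3,show=True):
    o=env.get_obs(); p=np.array(o["tool_pos"][:2]); d=p-AX; th=np.degrees(np.arctan2(d[1],d[0]))
    f=np.array(o["force"]); u=d/np.linalg.norm(d); t=np.array([-u[1],u[0]]); g=np.radians(G0); fg=f[0]*np.cos(g)+f[1]*np.sin(g)
    nd,q=needle((0,0))
    print("t",round(o["time_s"],2),"z",round(o["tool_pos"][2],4),"rot",np.round(o["tool_rot"],1),"w",round(o["grip_width"],4),"th",round(th-G0,1),"r",round(np.hypot(*d),4),"Frad/tan/z",round(f[:2]@u,1),round(f[:2]@t,1),round(f[2],1),"| needle",nd,q,"corr",round(nd+fg/4*.039,3))
    yaw=o["tool_rot"][2]; s=np.sign(step)
    a=np.radians(th-yaw+step*(np.arange(n)+.5)/n)
    dr=(.045-np.hypot(*d))*100
    X=-s*L*np.sin(a); Y=-s*L*np.cos(a); X[0]+=dr*np.cos(a[0]); Y[0]-=dr*np.sin(a[0])
    if show: print(np.round(np.c_[X,Y],2).tolist())
E
python3 -c "
from h import *
rep()"
```

```text
t 5.4 z 0.0818 rot [179.4  -3.   19.5] w 0.0174 th 32.5 r 0.0447 Frad/tan/z 1.4 -2.0 1.1 | needle -0.0436 71.4 corr -0.022
[[-0.14, -0.27], [-0.18, -0.24], [-0.19, -0.23], [-0.2, -0.22], [-0.21, -0.21], [-0.22, -0.2], [-0.23, -0.19], [-0.24, -0.17], [-0.25, -0.16], [-0.26, -0.15]]
```

>>> servo_tool([
  [0,[-0.14,-0.27,0],[0,-0.5,0]],
  [0,[-0.18,-0.24,0],[0,-0.5,0]],
  [0,[-0.19,-0.23,0],[0,-0.5,0]],
  [0,[-0.2,-0.22,0],[0,-0.5,0]],
  [0,[-0.21,-0.21,0],[0,-0.5,0]],
  [0,[-0.22,-0.2,0],[0,-0.5,0]],
  [0,[-0.23,-0.19,0],[0,-0.3,0]],
  [0,[-0.24,-0.17,0],[0,0,0]],
  [0,[-0.25,-0.16,0],[0,0,0]],
  [0,[-0.26,-0.15,0],[0,0,0]],
])

```text
time_s: 6.28
tool_pos: [0.5139, 0.1077, 0.0819]
tool_rot: [179.2, 0.6, 19.4]
force: [4.1, -3.2, 0.8]
grip_width: 0.0176
```

```bash
python3 -c "
from h import *
rep()"
```

```text
t 6.28 z 0.0819 rot [179.2   0.6  19.4] w 0.0176 th 70.6 r 0.0457 Frad/tan/z -3.1 -4.2 0.8 | needle 0.0135 70.5 corr 0.042
[[-0.31, -0.03], [-0.29, -0.08], [-0.29, -0.06], [-0.3, -0.05], [-0.3, -0.03], [-0.3, -0.02], [-0.3, -0.0], [-0.3, 0.01], [-0.3, 0.03], [-0.3, 0.04]]
```

>>> servo_tool([
  [0,[-0.25,-0.05,0],[0,0,0]],
  [0,[-0.24,-0.06,0],[0,0,0]],
  [0,[-0.24,-0.05,0],[0,0,0]],
  [0,[-0.24,-0.03,0],[0,0,0]],
])

```text
time_s: 6.67
tool_pos: [0.5027, 0.1069, 0.0819]
tool_rot: [179.2, 0.5, 19.4]
force: [3.8, -2.0, -0.9]
grip_width: 0.0175
```

```bash
python3 -c "
from h import *
rep()"
```

```text
t 6.67 z 0.0819 rot [179.2   0.5  19.4] w 0.0175 th 84.6 r 0.0462 Frad/tan/z -2.9 -3.2 -0.9 | needle 0.0107 70.1 corr 0.039
[[-0.31, 0.1], [-0.3, -0.01], [-0.3, 0.01], [-0.3, 0.02], [-0.3, 0.04], [-0.29, 0.06], [-0.29, 0.07], [-0.29, 0.09], [-0.28, 0.1], [-0.28, 0.12]]
```

A low ridge lies around 77° (only about 0.04 either side of it). The other two should be near -43° and -163°/197°, so I turn back the other way.

```bash
python3 -c "
from h import *
rep(-72,20)"
```

```text
t 6.72 z 0.0818 rot [179.2   0.6  19.4] w 0.0177 th 85.5 r 0.0463 Frad/tan/z -3.0 -2.6 0.6 | needle 0.0098 69.8 corr 0.033
[[0.28, 0.16], [0.29, 0.05], [0.29, 0.07], [0.29, 0.09], [0.28, 0.11], [0.27, 0.13], [0.26, 0.14], [0.25, 0.16], [0.24, 0.17], [0.23, 0.19], [0.22, 0.2], [0.21, 0.22], [0.19, 0.23], [0.18, 0.24], [0.16, 0.25], [0.15, 0.26], [0.13, 0.27], [0.11, 0.28], [0.09, 0.28], [0.08, 0.29]]
```

>>> servo_tool([
  [0,[0.28,0.16,0],[0,0,0]],
  [0,[0.29,0.05,0],[0,0,0]],
  [0,[0.29,0.07,0],[0,0,0]],
  [0,[0.29,0.09,0],[0,0,0]],
  [0,[0.28,0.11,0],[0,0,0]],
  [0,[0.27,0.13,0],[0,0,0]],
  [0,[0.26,0.14,0],[0,0,0]],
  [0,[0.25,0.16,0],[0,0,0]],
  [0,[0.24,0.17,0],[0,0,0]],
  [0,[0.23,0.19,0],[0,0,0]],
  [0,[0.22,0.2,0],[0,0,0]],
  [0,[0.21,0.22,0],[0,0,0]],
  [0,[0.19,0.23,0],[0,0,0]],
  [0,[0.18,0.24,0],[0,0,0]],
  [0,[0.16,0.25,0],[0,0,0]],
  [0,[0.15,0.26,0],[0,0,0]],
])

```text
time_s: 8.1
tool_pos: [0.5223, 0.1053, 0.0817]
tool_rot: [-179.5, 3.9, 20.1]
force: [-2.1, -0.2, 5.4]
grip_width: 0.0176
```

```bash
python3 -c "
from h import *
rep(-50,15)"
```

```text
t 8.1 z 0.0817 rot [-179.5    3.9   20.1] w 0.0176 th 59.6 r 0.0441 Frad/tan/z -0.6 2.0 5.4 | needle 0.0126 70.7 corr -0.007
[[0.3, 0.09], [0.24, 0.18], [0.23, 0.19], [0.22, 0.21], [0.21, 0.22], [0.19, 0.23], [0.18, 0.24], [0.17, 0.25], [0.15, 0.26], [0.13, 0.27], [0.12, 0.28], [0.1, 0.28], [0.09, 0.29], [0.07, 0.29], [0.05, 0.3]]
```

>>> servo_tool([
  [0,[0.36,0.18,0],[0,0.7,0]],
  [0,[0.36,0.27,0],[0,0.7,0]],
  [0,[0.35,0.28,0],[0,0.7,0]],
  [0,[0.34,0.29,0],[0,0.7,0]],
  [0,[0.32,0.31,0],[0,0.7,0]],
  [0,[0.3,0.33,0],[0,0.6,0]],
  [0,[0.28,0.34,0],[0,0.5,0]],
  [0,[0.26,0.36,0],[0,0.5,0]],
  [0,[0.23,0.38,0],[0,0.5,0]],
  [0,[0.2,0.4,0],[0,0.4,0]],
])

```text
time_s: 8.98
tool_pos: [0.5423, 0.0973, 0.0811]
tool_rot: [-178.4, 0.2, 20.7]
force: [-3.5, 0.6, 6.2]
grip_width: 0.0175
```

```bash
python3 -c "
from h import *
rep(-50,15)"
```

```text
t 8.98 z 0.0811 rot [-178.4    0.2   20.7] w 0.0175 th 31.9 r 0.0455 Frad/tan/z -1.8 3.1 6.2 | needle 0.0173 71.6 corr -0.014
[[0.1, 0.29], [0.13, 0.27], [0.11, 0.28], [0.1, 0.28], [0.08, 0.29], [0.06, 0.29], [0.04, 0.3], [0.03, 0.3], [0.01, 0.3], [-0.01, 0.3], [-0.03, 0.3], [-0.04, 0.3], [-0.06, 0.29], [-0.08, 0.29], [-0.09, 0.29]]
```

>>> servo_tool([
  [0,[0.14,0.36,-0.05],[-0.4,0,0]],
  [0,[0.16,0.35,-0.05],[-0.4,0,0]],
  [0,[0.14,0.35,-0.05],[-0.4,0.2,0]],
  [0,[0.12,0.36,0],[-0.4,0.2,0]],
  [0,[0.1,0.37,0],[-0.4,0.2,0]],
  [0,[0.08,0.37,0],[-0.3,0.2,0]],
  [0,[0.05,0.38,0],[-0.3,0,0]],
  [0,[0.03,0.38,0],[-0.3,0,0]],
  [0,[0,0.38,0],[-0.2,0,0]],
  [0,[-0.02,0.38,0],[-0.2,0,0]],
  [0,[-0.05,0.38,0],[-0.2,0,0]],
  [0,[-0.07,0.37,0],[-0.2,0,0]],
])

```text
time_s: 10.03
tool_pos: [0.5583, 0.0677, 0.0812]
tool_rot: [178.7, -0.1, 21.2]
force: [-3.9, 2.9, 3.7]
grip_width: 0.0174
```

```bash
python3 -c "
from h import *
rep(-35,10)"
```

```text
t 10.03 z 0.0812 rot [ 1.787e+02 -1.000e-01  2.120e+01] w 0.0174 th -11.6 r 0.0451 Frad/tan/z -3.5 3.4 3.7 | needle 0.0052 70.3 corr -0.021
[[-0.09, 0.29], [-0.1, 0.28], [-0.12, 0.28], [-0.13, 0.27], [-0.15, 0.26], [-0.16, 0.25], [-0.18, 0.24], [-0.19, 0.23], [-0.21, 0.22], [-0.22, 0.2]]
```

Now on to about -33°.

>>> servo_tool([
  [0,[-0.14,0.29,0],[0,0,0]],
  [0,[-0.12,0.28,0],[0,0,0]],
  [0,[-0.13,0.28,0],[0.1,0,0]],
  [0,[-0.14,0.27,0],[0.1,0,0]],
  [0,[-0.15,0.26,0],[0.1,0,0]],
  [0,[-0.16,0.25,0],[0.1,0,0]],
])

```text
time_s: 10.58
tool_pos: [0.5568, 0.0486, 0.0812]
tool_rot: [179.2, -0.2, 21.2]
force: [-1.3, 5.4, 2.2]
grip_width: 0.0175
```

```bash
python3 -c "
from h import *
rep(-25,8)"
```

```text
t 10.58 z 0.0812 rot [179.2  -0.2  21.2] w 0.0175 th -36.1 r 0.0454 Frad/tan/z -2.9 4.7 2.2 | needle -0.009 70.6 corr -0.004
[[-0.22, 0.21], [-0.2, 0.22], [-0.22, 0.21], [-0.23, 0.2], [-0.24, 0.18], [-0.25, 0.17], [-0.26, 0.16], [-0.26, 0.14]]
```

>>> servo_tool([
  [0,[-0.2,0.19,0],[0,0,0]],
  [0,[-0.18,0.2,0],[0,0,0]],
  [0,[-0.19,0.19,0],[0,0,0]],
])

```text
time_s: 10.88
tool_pos: [0.5536, 0.0404, 0.0812]
tool_rot: [179.2, -0.2, 21.2]
force: [-2.3, 5.3, 1.6]
grip_width: 0.0175
```

```bash
python3 -c "
from h import *
rep(-25,8)"
```

```text
t 10.88 z 0.0812 rot [179.2  -0.2  21.2] w 0.0175 th -47.2 r 0.0455 Frad/tan/z -4.5 3.6 1.6 | needle -0.0187 71.3 corr -0.023
[[-0.26, 0.15], [-0.24, 0.18], [-0.25, 0.16], [-0.26, 0.15], [-0.27, 0.13], [-0.28, 0.12], [-0.28, 0.1], [-0.29, 0.09]]
```

>>> servo_tool([
  [0,[-0.28,0.1,0],[0,0,0]],
  [0,[-0.24,0.14,0],[0,0,0]],
  [0,[-0.25,0.13,0],[0,0,0]],
  [0,[-0.25,0.13,0],[0,0,0]],
])

```text
time_s: 11.27
tool_pos: [0.5472, 0.0318, 0.0813]
tool_rot: [179.2, -0.5, 21.2]
force: [-0.2, 4.0, -0.3]
grip_width: 0.0178
```

```bash
python3 -c "
from h import *
rep(-25,8)"
```

```text
t 11.27 z 0.0813 rot [179.2  -0.5  21.2] w 0.0178 th -60.8 r 0.0453 Frad/tan/z -2.8 2.9 -0.3 | needle 0.0264 70.3 corr 0.038
[[-0.28, 0.1], [-0.28, 0.11], [-0.28, 0.1], [-0.29, 0.08], [-0.29, 0.07], [-0.3, 0.05], [-0.3, 0.03], [-0.3, 0.02]]
```

Rising now. Small steps from here.

>>> servo_tool([
  [0,[-0.25,0.08,0],[0,0,0]],
  [0,[-0.24,0.1,0],[0,0,0]],
  [0,[-0.25,0.08,0],[0,0,0]],
])

```text
time_s: 11.57
tool_pos: [0.5411, 0.0257, 0.0813]
tool_rot: [179.2, -0.5, 21.1]
force: [0.1, 4.5, -0.6]
grip_width: 0.0177
```

```bash
python3 -c "
from h import *
rep(-25,8)"
```

```text
t 11.57 z 0.0813 rot [179.2  -0.5  21.1] w 0.0177 th -71.6 r 0.0456 Frad/tan/z -3.5 2.8 -0.6 | needle -0.0439 71.0 corr -0.028
[[-0.31, 0.02], [-0.29, 0.06], [-0.3, 0.04], [-0.3, 0.03], [-0.3, 0.01], [-0.3, -0.01], [-0.3, -0.02], [-0.3, -0.04]]
```

A low ridge sits at about -58°, so the high one should be near -170°. I carry on the same way.

>>> servo_tool([
  [0,[-0.31,0.0,0],[0,0,0]],
  [0,[-0.3,0.04,0],[0,0,0]],
  [0,[-0.3,0.03,0],[0,0,0]],
  [0,[-0.3,0.01,0],[0,0,0]],
  [0,[-0.3,-0.01,0],[0,0,0]],
  [0,[-0.3,-0.03,0],[0,0,0]],
  [0,[-0.3,-0.06,0],[0,0,0]],
  [0,[-0.29,-0.08,0],[0,0,0]],
  [0,[-0.28,-0.1,0],[0,0,0]],
  [0,[-0.27,-0.12,0],[0,0,0]],
])

```text
time_s: 12.45
tool_pos: [0.5127, 0.0158, 0.0813]
tool_rot: [179.0, -0.9, 21.1]
force: [3.4, 3.5, -3.5]
grip_width: 0.0173
```

```bash
python3 -c "
from h import *
rep(-35,10)"
```

```text
t 12.45 z 0.0813 rot [179.   -0.9  21.1] w 0.0173 th -109.9 r 0.0462 Frad/tan/z -3.5 3.4 -3.5 | needle -0.0495 69.9 corr -0.007
[[-0.22, -0.23], [-0.27, -0.14], [-0.26, -0.15], [-0.25, -0.17], [-0.24, -0.18], [-0.23, -0.2], [-0.21, -0.21], [-0.2, -0.22], [-0.19, -0.24], [-0.17, -0.25]]
```

>>> servo_tool([
  [0,[-0.22,-0.23,0.05],[0,0,0]],
  [0,[-0.27,-0.14,0.05],[0,-0.1,0]],
  [0,[-0.26,-0.15,0],[0,-0.1,0]],
  [0,[-0.25,-0.17,0],[0,-0.1,0]],
  [0,[-0.24,-0.18,0],[0,0,0]],
  [0,[-0.23,-0.2,0],[0,0,0]],
  [0,[-0.21,-0.21,0],[0,0,0]],
  [0,[-0.2,-0.22,0],[0,0,0]],
])

```text
time_s: 13.17
tool_pos: [0.4921, 0.0205, 0.0813]
tool_rot: [178.6, -1.0, 20.9]
force: [5.3, 2.9, -2.5]
grip_width: 0.0174
```

```bash
python3 -c "
from h import *
rep(-20,6,.25)"
```

```text
t 13.17 z 0.0813 rot [178.6  -1.   20.9] w 0.0174 th -136.1 r 0.0467 Frad/tan/z -5.0 3.4 -2.5 | needle -0.0486 70.1 corr 0.009
[[-0.03, -0.3], [-0.15, -0.2], [-0.14, -0.21], [-0.13, -0.22], [-0.11, -0.22], [-0.1, -0.23]]
```

>>> servo_tool([
  [0,[-0.03,-0.3,0],[0.2,0,0]],
  [0,[-0.13,-0.21,0],[0.2,0,0]],
  [0,[-0.12,-0.22,0],[0.2,0,0]],
  [0,[-0.11,-0.22,0],[0,0,0]],
])

```text
time_s: 13.55
tool_pos: [0.4851, 0.0253, 0.0812]
tool_rot: [179.1, -1.0, 20.8]
force: [5.0, 1.2, -1.5]
grip_width: 0.0174
```

```bash
python3 -c "
from h import *
rep(-15,5,.22)"
```

```text
t 13.55 z 0.0812 rot [179.1  -1.   20.8] w 0.0174 th -146.6 r 0.0464 Frad/tan/z -4.0 3.2 -1.5 | needle -0.0487 69.8 corr 0.001
[[0.01, -0.26], [-0.1, -0.2], [-0.09, -0.2], [-0.08, -0.21], [-0.07, -0.21]]
```

>>> servo_tool([
  [0,[0.03,-0.28,0],[0,0,0]],
  [0,[-0.06,-0.24,0],[0,0,0]],
  [0,[-0.06,-0.24,0],[0,0,0]],
  [0,[-0.05,-0.24,0],[0,0,0]],
])

```text
time_s: 13.93
tool_pos: [0.4794, 0.0311, 0.0812]
tool_rot: [178.8, -0.8, 20.7]
force: [3.4, -2.0, -0.1]
grip_width: 0.0178
```

```bash
python3 -c "
from h import *
rep(-15,5,.22)"
```

```text
t 13.93 z 0.0812 rot [178.8  -0.8  20.7] w 0.0178 th -156.8 r 0.046 Frad/tan/z -1.2 3.7 -0.1 | needle 0.0558 68.9 corr 0.081
[[0.02, -0.24], [-0.06, -0.21], [-0.05, -0.21], [-0.04, -0.22], [-0.03, -0.22]]
```

>>> servo_tool([
  [0,[0.0,-0.23,0],[0,0,0]],
  [0,[-0.03,-0.22,0],[0,0,0]],
])

```text
time_s: 14.15
tool_pos: [0.4767, 0.0346, 0.0812]
tool_rot: [178.7, -0.7, 20.7]
force: [3.5, -3.1, 1.1]
grip_width: 0.0177
```

```bash
python3 -c "
from h import *
rep(-15,5,.22)"
```

```text
t 14.15 z 0.0812 rot [178.7  -0.7  20.7] w 0.0177 th -162.2 r 0.0459 Frad/tan/z -0.9 4.5 1.1 | needle 0.147 70.3 corr 0.169
[[0.03, -0.24], [-0.04, -0.22], [-0.03, -0.22], [-0.02, -0.22], [-0.01, -0.22]]
```

It's the high ridge, already at 0.169. Advancing finely.

>>> servo_tool([
  [0,[0.0,-0.22,0],[0,0,0]],
  [0,[-0.01,-0.15,0],[0,0,0]],
])

```text
time_s: 14.37
tool_pos: [0.4743, 0.038, 0.0812]
tool_rot: [178.7, -0.6, 20.7]
force: [1.4, -2.0, 3.1]
grip_width: 0.018
```

```bash
python3 -c "
from h import *
rep(-15,5,.22)"
```

```text
t 14.37 z 0.0812 rot [178.7  -0.6  20.7] w 0.018 th -167.4 r 0.046 Frad/tan/z -0.1 2.5 3.1 | needle 0.1861 71.4 corr 0.193
[[0.06, -0.23], [-0.02, -0.22], [-0.01, -0.22], [-0.0, -0.22], [0.01, -0.22]]
```

>>> servo_tool([
  [0,[0.03,-0.2,0],[0,0,0]],
  [0,[0.0,-0.04,0],[0,0,0]],
])

```text
time_s: 14.58
tool_pos: [0.4729, 0.0406, 0.0811]
tool_rot: [178.7, -0.5, 20.7]
force: [0.1, -2.3, 2.7]
grip_width: 0.0174
```

```bash
python3 -c "
from h import *
rep(-15,5,.22)"
```

```text
t 14.58 z 0.0811 rot [178.7  -0.5  20.7] w 0.0174 th -171.1 r 0.0459 Frad/tan/z 1.0 2.1 2.7 | needle 0.1871 70.5 corr 0.181
[[0.07, -0.23], [-0.01, -0.22], [0.0, -0.22], [0.01, -0.22], [0.02, -0.22]]
```

>>> servo_tool([
  [0,[0.05,-0.22,0],[0,0,0]],
  [0,[0.01,-0.08,0],[0,0,0]],
])

```text
time_s: 14.8
tool_pos: [0.4718, 0.0434, 0.0811]
tool_rot: [178.7, -0.4, 20.7]
force: [0.6, -2.4, 4.1]
grip_width: 0.0177
```

```bash
python3 -c "
from h import *
rep(15,5,.22)"
```

```text
t 14.8 z 0.0811 rot [178.7  -0.4  20.7] w 0.0177 th -174.9 r 0.0457 Frad/tan/z 0.5 2.4 4.1 | needle 0.1682 70.2 corr 0.166
[[0.09, 0.21], [0.03, 0.22], [0.04, 0.22], [0.05, 0.21], [0.06, 0.21]]
```

Peak is near -168°. I go back about 7.5° and read again.

>>> servo_tool([
  [0,[0.04,0.22,-0.05],[0,0,0]],
  [0,[0.02,0.22,-0.05],[0,0,0]],
  [0,[0.0,0.15,0],[0,0,0]],
])

```text
time_s: 15.1
tool_pos: [0.4719, 0.042, 0.081]
tool_rot: [179.1, -0.3, 20.8]
force: [-1.2, 2.2, 5.5]
grip_width: 0.0173
```

```bash
python3 -c "
from h import *
rep(15,5,.22)"
```

```text
t 15.1 z 0.081 rot [179.1  -0.3  20.8] w 0.0173 th -173.2 r 0.0461 Frad/tan/z 0.1 -2.5 5.5 | needle 0.1513 70.7 corr 0.147
[[0.14, 0.21], [0.04, 0.22], [0.05, 0.21], [0.06, 0.21], [0.07, 0.21]]
```

>>> servo_tool([
  [0,[0.04,0.24,-0.05],[0,0,0]],
  [0,[0.01,0.22,-0.05],[0,0,0]],
  [0,[0.0,0.12,0],[0,0,0]],
])

```text
time_s: 15.4
tool_pos: [0.4728, 0.0399, 0.0811]
tool_rot: [179.4, -0.2, 21.0]
force: [-1.0, 3.2, 3.1]
grip_width: 0.0174
```

```bash
python3 -c "
from h import *
rep(15,5,.22)"
```

```text
t 15.4 z 0.0811 rot [179.4  -0.2  21. ] w 0.0174 th -170.4 r 0.0463 Frad/tan/z -0.6 -3.3 3.1 | needle 0.1697 70.8 corr 0.171
[[0.17, 0.2], [0.05, 0.22], [0.06, 0.21], [0.07, 0.21], [0.08, 0.21]]
```

>>> servo_tool([
  [0,[0.06,0.24,0],[0,0,0]],
  [0,[0.03,0.2,0],[0,0,0]],
  [0,[0.0,0.1,0],[0,0,0]],
])

```text
time_s: 15.7
tool_pos: [0.4756, 0.0354, 0.0812]
tool_rot: [179.5, -0.2, 21.0]
force: [-0.8, 2.8, 1.0]
grip_width: 0.0177
```

```bash
python3 -c "
from h import *
rep(15,5,.22)"
```

```text
t 15.7 z 0.0812 rot [179.5  -0.2  21. ] w 0.0177 th -163.9 r 0.0463 Frad/tan/z -1.0 -2.7 1.0 | needle 0.1972 70.8 corr 0.199
[[0.19, 0.18], [0.07, 0.21], [0.08, 0.2], [0.09, 0.2], [0.1, 0.2]]
```

>>> servo_tool([
  [0.35,[0,-0.05,0],[0,0,0]],
  [0.35,[0,0,0],[0,0,0]],
  [0.35,[0,0,0],[0,0,0]],
])

```text
time_s: 16.0
tool_pos: [0.4766, 0.0327, 0.0812]
tool_rot: [179.2, -0.2, 20.9]
force: [0.5, 0.6, -0.1]
grip_width: 0.0279
```

```bash
python3 -c "
from h import *
rep(15,5,.22)
print(needle((0,0)),needle((0,0)))"
```

```text
t 16.0 z 0.0812 rot [179.2  -0.2  20.9] w 0.0279 th -160.5 r 0.0471 Frad/tan/z -0.8 -0.2 -0.1 | needle 0.1959 70.9 corr 0.202
[[0.27, 0.14], [0.08, 0.2], [0.09, 0.2], [0.1, 0.19], [0.11, 0.19]]
(0.1952, 71.2) (0.1949, 71.1)
```

>>> servo_tool([
  [0.35,[0.03,-0.24,0],[0,0,0]],
  [0.35,[0,-0.24,0],[0,0,0]],
  [0.35,[0,0,0],[0,0,0]],
])

```text
time_s: 16.4
tool_pos: [0.475, 0.0374, 0.0811]
tool_rot: [179.2, -0.2, 20.8]
force: [0.6, -0.7, 0.2]
grip_width: 0.0306
```

```bash
python3 -c "
from h import *
rep(-15,5,.22)"
```

```text
t 16.4 z 0.0811 rot [179.2  -0.2  20.8] w 0.0306 th -166.4 r 0.0457 Frad/tan/z -0.1 0.9 0.2 | needle 0.1954 71.0 corr 0.199
[[0.03, -0.23], [-0.03, -0.22], [-0.02, -0.22], [-0.0, -0.22], [0.01, -0.22]]
```

>>> servo_tool([
  [0,[0,0,0],[0,0,0]],
  [0,[0,0,0],[0,0,0]],
  [0,[0,0,0],[0,0,0]],
  [0,[0,0,0],[0,0,0]],
])

```text
time_s: 16.78
tool_pos: [0.4754, 0.0365, 0.0813]
tool_rot: [179.1, -0.2, 20.9]
force: [1.1, 0.3, -0.5]
grip_width: 0.0178
```

```bash
python3 -c "
from h import *
rep(-15,5,.22)"
```

```text
t 16.78 z 0.0813 rot [179.1  -0.2  20.9] w 0.0178 th -165.1 r 0.0459 Frad/tan/z -1.1 0.4 -0.5 | needle 0.1945 70.7 corr 0.206
[[0.04, -0.23], [-0.03, -0.22], [-0.02, -0.22], [-0.01, -0.22], [0.0, -0.22]]
```

>>> servo_tool([
  [0,[0.02,-0.22,0],[0,0,0]],
  [0,[0,0,0],[0,0,0]],
])

```text
time_s: 17.0
tool_pos: [0.4751, 0.0371, 0.0813]
tool_rot: [179.0, -0.2, 20.8]
force: [-0.1, -1.4, -0.1]
grip_width: 0.0177
```

```bash
python3 -c "
from h import *
rep(-15,5,.22)"
```

```text
t 17.0 z 0.0813 rot [179.   -0.2  20.8] w 0.0177 th -166.0 r 0.0457 Frad/tan/z 0.9 1.1 -0.1 | needle 0.1968 70.8 corr 0.191
[[0.03, -0.23], [-0.03, -0.22], [-0.02, -0.22], [-0.01, -0.22], [0.01, -0.22]]
```

>>> servo_tool([
  [0,[0.02,-0.24,0],[0,0,0]],
  [0,[0.0,-0.1,0],[0,0,0]],
  [0.35,[0,0.05,0],[0,0,0]],
  [0.35,[0,0,0],[0,0,0]],
  [0.35,[0,0,0],[0,0,0]],
])

```text
time_s: 17.47
tool_pos: [0.4738, 0.0406, 0.0811]
tool_rot: [179.1, -0.2, 20.8]
force: [0.0, 0.6, -0.8]
grip_width: 0.028
```

```bash
python3 -c "
from h import *
rep(-15,5,.22)
print(needle((0,0)))"
```

```text
t 17.47 z 0.0811 rot [179.1  -0.2  20.8] w 0.028 th -170.5 r 0.0451 Frad/tan/z -0.3 -0.5 -0.8 | needle 0.1973 71.2 corr 0.199
[[-0.01, -0.22], [-0.01, -0.22], [-0.0, -0.22], [0.01, -0.22], [0.02, -0.22]]
(0.1978, 70.9)
```

>>> servo_tool([
  [0,[0,0,0],[0,0,0]],
  [0,[0,0,0],[0,0,0]],
  [0,[0,0,0],[0,0,0]],
  [0,[0,0,0],[0,0,0]],
  [0.35,[0,0,0],[0,0,0]],
  [0.35,[0,0,0],[0,0,0]],
  [0.35,[0,0,0],[0,0,0]],
])

```text
time_s: 18.15
tool_pos: [0.474, 0.0404, 0.0812]
tool_rot: [179.1, -0.2, 20.8]
force: [0.6, 0.1, 0.6]
grip_width: 0.0275
```

```bash
python3 -c "
from h import *
rep(-15,5,.22)
print(needle((0,0)))"
```

```text
t 18.15 z 0.0812 rot [179.1  -0.2  20.8] w 0.0275 th -170.2 r 0.045 Frad/tan/z -0.5 0.2 0.6 | needle 0.1943 71.0 corr 0.2
[[-0.02, -0.22], [-0.01, -0.22], [-0.0, -0.22], [0.01, -0.22], [0.02, -0.22]]
(0.1944, 70.7)
```

>>> servo_tool([
  [0.35,[0.03,0.23,0],[0,0,0]],
  [0.35,[0,0,0],[0,0,0]],
  [0,[0,0,0],[0,0,0]],
  [0,[0,0,0],[0,0,0]],
  [0,[0,0,0],[0,0,0]],
  [0,[0,0,0],[0,0,0]],
])

```text
time_s: 18.75
tool_pos: [0.475, 0.0392, 0.0812]
tool_rot: [179.1, -0.2, 20.8]
force: [0.1, 0.5, 0.2]
grip_width: 0.0175
```

```bash
python3 -c "
from h import *
rep(-15,5,.22)
print(needle((0,0)))"
```

```text
t 18.75 z 0.0812 rot [179.1  -0.2  20.8] w 0.0175 th -168.2 r 0.0447 Frad/tan/z -0.3 -0.3 0.2 | needle 0.1943 70.9 corr 0.197
[[-0.06, -0.21], [-0.02, -0.22], [-0.01, -0.22], [0.0, -0.22], [0.01, -0.22]]
(0.1951, 71.2)
```

>>> servo_tool([
  [0,[0.02,0.22,0],[0,0,0]],
  [0,[0,0.05,0],[0,0,0]],
  [0.35,[0,0,0],[0,0,0]],
  [0.35,[0,0,0],[0,0,0]],
  [0.35,[0,0,0],[0,0,0]],
  [0.35,[0,0,0],[0,0,0]],
])

```text
time_s: 19.35
tool_pos: [0.4761, 0.0369, 0.0812]
tool_rot: [179.1, -0.2, 20.9]
force: [0.5, -0.7, 0.5]
grip_width: 0.0291
```

```bash
python3 -c "
from h import *
rep(-15,5,.22)
print(needle((0,0)))
w=wcam(); cv2.imwrite('pics/w3.png',w['image'])"
```

```text
t 19.35 z 0.0812 rot [179.1  -0.2  20.9] w 0.0291 th -165.0 r 0.045 Frad/tan/z 0.0 0.9 0.5 | needle 0.1964 70.6 corr 0.198
[[-0.04, -0.22], [-0.03, -0.22], [-0.02, -0.22], [-0.01, -0.22], [0.0, -0.22]]
(0.1959, 70.9)
```

The needle is at the flat top: the released readings were 0.195, 0.198, 0.194 and now 0.196. I lift off and go to the marker.

>>> servo_tool([
  [0.55,[0,-0.05,0],[0,0,0]],
  [0.55,[0,0,0],[0,0,0]],
  [0.55,[0,0,0],[0,0,0]],
  [0.55,[0,0,-1.5],[0,0,0]],
  [0.55,[0,0,-2.5],[0,0,0]],
  [0.55,[0,0,-3],[0,0,0]],
  [0.55,[0,0,-3],[0,0,0]],
  [0.55,[0,0,-2],[0,0,0]],
  [1,[-1.6,2.95,0],[0,0,0]],
  [1,[-1.6,2.95,0],[0,0,0]],
  [1,[-1.6,2.95,0],[0,0,0]],
  [1,[-1.6,2.95,0],[0,0,0]],
  [1,[-1.6,2.95,0],[0,0,0]],
  [1,[-1.6,2.95,0],[0,0,0]],
  [1,[-1.6,2.95,0],[0,0,0]],
  [1,[-1.6,2.95,0],[0,0,0]],
  [1,[-1.6,2.95,0],[0,0,0]],
  [1,[-1.6,2.95,0],[0,0,0]],
  [1,[-1.6,2.95,0],[0,0,0]],
  [1,[0,0,0],[0,0,0]],
])

```text
time_s: 21.17
tool_pos: [0.4259, -0.3414, 0.2134]
tool_rot: [178.7, -0.2, 21.5]
force: [-0.1, -0.6, -0.2]
grip_width: 0.0873
```

```bash
python3 -c "
from h import *
st(); print(needle((0,0)),needle((0,0)))
w=wcam(); cv2.imwrite('pics/w4.png',w['image'])
import pickle; pickle.dump(w,open('w4.pkl','wb'))
c=cam('top'); cv2.imwrite('pics/t4.png',cv2.resize(c['image'][130:255,205:315],None,fx=4,fy=4,interpolation=2))"
```

```text
{'time_s': 21.167, 'qpos': [55.123, 5.284, -20.763, 97.286, 2.45, 76.602, -34.546], 'tool_pos': [0.426, -0.341, 0.213], 'tool_rot': [178.735, -0.235, 21.539], 'force': [-0.067, -0.619, -0.2], 'grip_width': 0.087}
(0.1961, 71.1) (0.1966, 70.9)
```

View pics/w4.png

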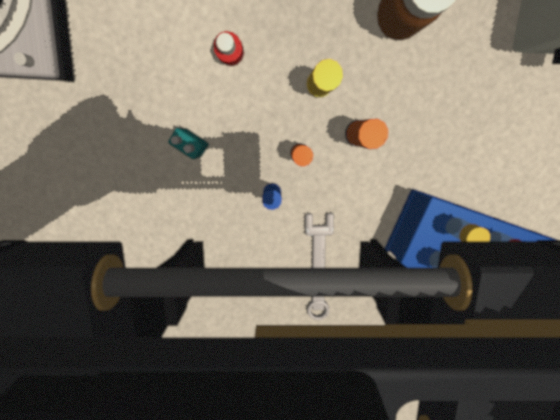

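View pics/t4.png

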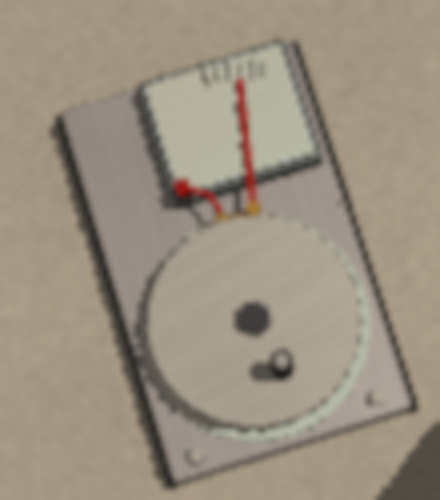

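The wrist view shows the marker at (302,153), the larger orange at (368,133) and blue at (272,196). In the top view the needle is fully swung, and the knob is on the far side of the disc from the mark.

```bash
python3 -c "
from h import *; import pickle
w=pickle.load(open('w4.pkl','rb'));o=env.get_obs();Rt=R.from_euler('xyz',o['tool_rot'],degrees=True).as_matrix();p=np.array(o['tool_pos'])
for n,u,v,z in [('mk',302,153,.05),('mkbase',302,163,0.0),('big',373,133,.06),('blue',272,193,.05),('teal',188,142,.04)]:
  P=atz(w,u,v,z); print(n,P.round(4),'tool',((Rt.T@(P-p))*100).round(2))
"
```

```text
mk [ 0.4769 -0.3439  0.05  ] tool [ 3.8   2.58 16.46]
mkbase [ 0.4633 -0.3541  0.    ] tool [ 2.13  2.91 21.46]
big [ 0.525  -0.4052  0.06  ] tool [ 5.94 10.09 15.62]
blue [ 0.4223 -0.3295  0.05  ] tool [-0.71 -0.82 16.37]
teal [ 0.4398 -0.2206  0.04  ] tool [  5.02 -10.26  17.23]
```

>>> servo_tool([
  [0.6,[1.9,1.25,0],[1,0,0]],
  [0.6,[1.9,1.25,1],[0.3,0,0]],
  [0.6,[0,0,3],[0,0,0]],
  [0.6,[0,0,3],[0,0,0]],
  [0.6,[0,0,3],[0,0,0]],
  [0.6,[0,0,1],[0,0,0]],
  [0.6,[0,0,0],[0,0,0]],
])

```text
time_s: 21.95
tool_pos: [0.4846, -0.3275, 0.1053]
tool_rot: [180.0, -0.8, 23.3]
force: [0.1, 0.4, 0.2]
grip_width: 0.0541
```

```bash
python3 -c "
from h import *
o=st();w=wcam(); cv2.imwrite('pics/w5.png',w['image'])
Rt=R.from_euler('xyz',o['tool_rot'],degrees=True).as_matrix()
print(Rt.T@(np.array([.4765,-.3435,.015])-o['tool_pos'])*100)
h=cv2.cvtColor(w['image'],cv2.COLOR_BGR2HSV);m=cv2.inRange(h,(3,150,120),(14,255,255))
n,l,s,c=cv2.connectedComponentsWithStats(m)
for i in range(1,n):
  if s[i,4]>60: print(s[i],c[i].round(1))
"
```

```text
{'time_s': 21.95, 'qpos': [51.311, 15.219, -22.556, 99.141, 5.684, 66.365, -39.427], 'tool_pos': [0.485, -0.328, 0.105], 'tool_rot': [179.954, -0.754, 23.34], 'force': [0.09, 0.354, 0.21], 'grip_width': 0.054}
[-1.49412236  1.13961697  9.01203408]
[ 373  193   41   40 1263] [393.1 212.8]
[284 222  25  26 489] [295.9 234.5]
```

View pics/w5.png

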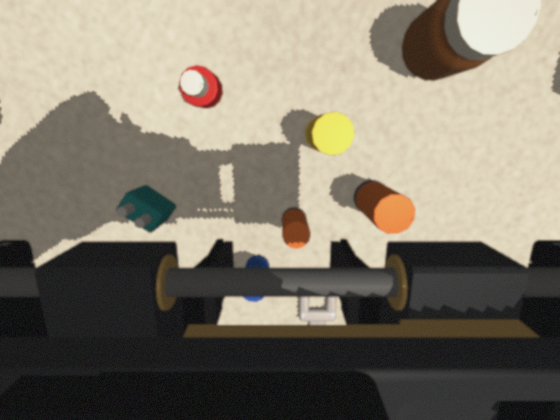

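The marker top is at (296,236), with clear fingers either side.

```bash
python3 -c "
from h import *
w=wcam();o=env.get_obs();Rt=R.from_euler('xyz',o['tool_rot'],degrees=True).as_matrix();p=np.array(o['tool_pos'])
for u,v,z in((296,236,.05),(393,213,.06)):
  P=atz(w,u,v,z);print(P,(Rt.T@(P-p))*100)
"
```

```text
[ 0.47370376 -0.34612675  0.05      ] [-1.86654806  1.10634112  5.7519783 ]
[ 0.52386531 -0.40591659  0.06      ] [0.38971908 8.58560976 4.81397601]
```

>>> servo_tool([
  [0.6,[-0.9,0.55,0],[0,0.5,0]],
  [0.6,[-0.8,0.55,1],[0,0.3,0]],
  [0.6,[0,0,2],[0,0,0]],
  [0.6,[0,0,0],[0,0,0]],
])

```text
time_s: 22.38
tool_pos: [0.4798, -0.3487, 0.0851]
tool_rot: [179.0, -2.0, 23.4]
force: [-0.7, 0.4, -0.7]
grip_width: 0.0523
```

```bash
python3 -c "
from h import *
o=st();w=wcam();Rt=R.from_euler('xyz',o['tool_rot'],degrees=True).as_matrix();p=np.array(o['tool_pos'])
h=cv2.cvtColor(w['image'],cv2.COLOR_BGR2HSV);m=cv2.inRange(h,(3,150,60),(14,255,255))
n,l,s,c=cv2.connectedComponentsWithStats(m)
for i in range(1,n):
  if s[i,4]>60: print(s[i],c[i].round(1))
print((Rt.T@(np.array([.475,-.345,.015])-p))*100)
"
```

```text
{'time_s': 22.383, 'qpos': [53.044, 16.069, -21.821, 100.57, 5.377, 62.591, -36.876], 'tool_pos': [0.48, -0.349, 0.085], 'tool_rot': [179.024, -2.045, 23.439], 'force': [-0.698, 0.356, -0.716], 'grip_width': 0.052}
[ 412    0   66   47 1040] [437.4  27.4]
[ 341  173   60   52 2173] [371.  198.1]
[259 203  30  39 899] [273.4 222.3]
[-0.54497224 -0.64812668  6.98379786]
```

>>> servo_tool([
  [0.6,[-0.35,-0.5,0.5],[0.8,-1.5,0]],
  [0.6,[-0.15,0,2],[0.2,-0.5,0]],
  [0.6,[0,0,2.4],[0,0,0]],
  [0.6,[0,0,2],[0,0,0]],
  [0.6,[0,0,0],[0,0,0]],
])

```text
time_s: 22.85
tool_pos: [0.479, -0.3509, 0.024]
tool_rot: [179.3, -0.1, 23.3]
force: [-0.6, 0.6, -0.2]
grip_width: 0.0523
```

```bash
python3 -c "
from h import *
o=st();w=wcam();Rt=R.from_euler('xyz',o['tool_rot'],degrees=True).as_matrix();p=np.array(o['tool_pos'])
cv2.imwrite('pics/w6.png',w['image'])
print((Rt.T@(np.array([.475,-.345,.015])-p))*100)
"
```

```text
{'time_s': 22.85, 'qpos': [51.168, 20.832, -20.962, 102.26, 9.005, 57.857, -39.926], 'tool_pos': [0.479, -0.351, 0.024], 'tool_rot': [179.303, -0.116, 23.344], 'force': [-0.623, 0.562, -0.182], 'grip_width': 0.052}
[-0.13006619 -0.71392748  0.8881231 ]
```

View pics/w6.png

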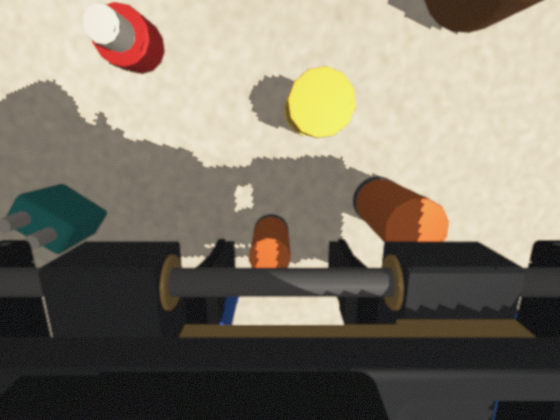

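>>> servo_tool([
  [0.6,[-0.1,-0.55,0.4],[0.5,0,0]],
  [0.6,[0,0,0.4],[0.2,0,0]],
  [0,[0,0,0],[0,0,0]],
  [0,[0,0,0],[0,0,0]],
  [0,[0,0,0],[0,0,0]],
  [0,[0,0,0],[0,0,0]],
  [0,[0,0,0],[0,0,0]],
  [0,[0,0,0],[0,0,0]],
], force=10)

```text
time_s: 23.57
tool_pos: [0.4815, -0.3489, 0.0253]
tool_rot: [179.4, -0.4, 23.4]
force: [-0.9, -0.8, 4.2]
grip_width: 0.0199
```

```bash
python3 -c "
from h import *
o=st();w=wcam()
cv2.imwrite('pics/w7.png',w['image'][150:330])
s=cam('scene');cv2.imwrite('pics/s7.png',np.vstack([cv2.resize(s['image'][240:345,110:270],None,fx=3.5,fy=3.5,interpolation=2),w['image'][150:330]]))
"
```

```text
{'time_s': 23.567, 'qpos': [51.222, 20.803, -21.128, 102.149, 8.666, 57.889, -39.785], 'tool_pos': [0.482, -0.349, 0.025], 'tool_rot': [179.409, -0.445, 23.393], 'force': [-0.896, -0.757, 4.206], 'grip_width': 0.02}
```

View pics/s7.png

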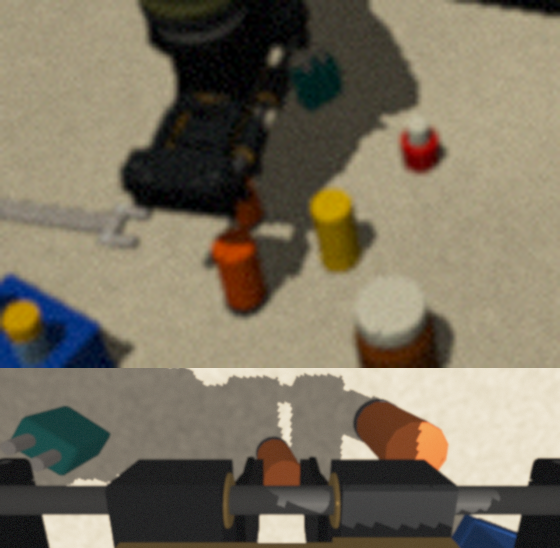

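The marker is pinched at the far edge of the pads (tool +x side). I re-open and re-centre.

>>> servo_tool([
  [0.6,[0,0,0],[0,0,0]],
  [0.6,[0,0,0],[0,0,0]],
  [0.6,[0,0,0],[0,0,0]],
  [0.6,[0,0,0],[0,0,0]],
  [0.6,[0,0,0],[0,0,0]],
])

```text
time_s: 24.08
tool_pos: [0.4825, -0.3497, 0.0266]
tool_rot: [179.3, -0.5, 23.4]
force: [0.9, 0.2, -0.4]
grip_width: 0.0378
```

```bash
python3 -c "
from h import *
o=st();w=wcam();Rt=R.from_euler('xyz',o['tool_rot'],degrees=True).as_matrix();p=np.array(o['tool_pos'])
h=cv2.cvtColor(w['image'],cv2.COLOR_BGR2HSV);m=cv2.inRange(h,(0,100,30),(14,255,255));m[:,:200]=0;m[:,350:]=0;m[300:]=0
ys,xs=np.nonzero(m);
for y in range(ys.min(),ys.max()+1,3):
  r=xs[ys==y]
  if len(r): print(y,r.min(),r.max())
g=np.array(w['T_tool_cam'])
# predicted image of a 24mm x 50mm marker at tool offset (x,y): base far edge & top far edge
for dx in(0,.5,1,1.5):
  q=p+Rt@np.array([dx/100,-.0,0]); e=Rt[:,0]*.012
  print(dx,proj(w,[*(q+e)[:2],0]).round(),proj(w,[*(q+e)[:2],.05]).round(),proj(w,[*(q)[:2],.05]).round())
cv2.imwrite('pics/w8.png',w['image'])
"
```

```text
{'time_s': 24.083, 'qpos': [51.223, 20.736, -21.125, 102.063, 8.664, 57.892, -39.782], 'tool_pos': [0.482, -0.35, 0.027], 'tool_rot': [179.277, -0.51, 23.381], 'force': [0.906, 0.19, -0.399], 'grip_width': 0.038}
220 269 270
223 261 279
226 258 283
229 256 285
232 255 286
235 254 286
238 253 287
241 252 287
244 251 287
247 251 287
250 250 287
253 248 287
256 247 287
259 247 287
262 247 287
265 247 286
268 256 265
0 [280. 210.] [281. 232.] [281. 253.]
0.5 [280. 203.] [281. 224.] [281. 244.]
1 [280. 196.] [281. 215.] [281. 236.]
1.5 [280. 189.] [281. 206.] [281. 227.]
```

```bash
python3 -c "
from h import *; import pickle
w=pickle.load(open('w4.pkl','rb')); print(w['fx'])
im=w['image']; h=cv2.cvtColor(im,cv2.COLOR_BGR2HSV);m=cv2.inRange(h,(3,120,100),(14,255,255))
n,l,s,c=cv2.connectedComponentsWithStats(m)
for i in range(1,n):
  if s[i,4]>60: print(s[i],c[i].round(1))
for P,r,z in (((.4765,-.3435),.012,.05),((.525,-.405),.012,.06),((.525,-.405),.016,.06)):
  pts=np.array([proj(w,[P[0]+r*np.cos(a),P[1]+r*np.sin(a),z]) for a in np.linspace(0,6.28,40)]); print('top disc px size',np.ptp(pts,axis=0).round(1))
cv2.imwrite('pics/w4c.png',np.hstack([cv2.resize(im[50:220,230:400],None,fx=2.4,fy=2.4,interpolation=2),cv2.resize(cv2.imread('pics/w8.png')[180:330,200:350],(408,408),interpolation=2)])[:408])
"
```

```text
310.8982603127144
[358 119  30  30 736] [372.2 133.3]
[291 144  22  22 357] [301.7 154.9]
top disc px size [21.5 21.8]
top disc px size [22.4 23.1]
top disc px size [29.8 30.8]
```

View pics/w4c.png

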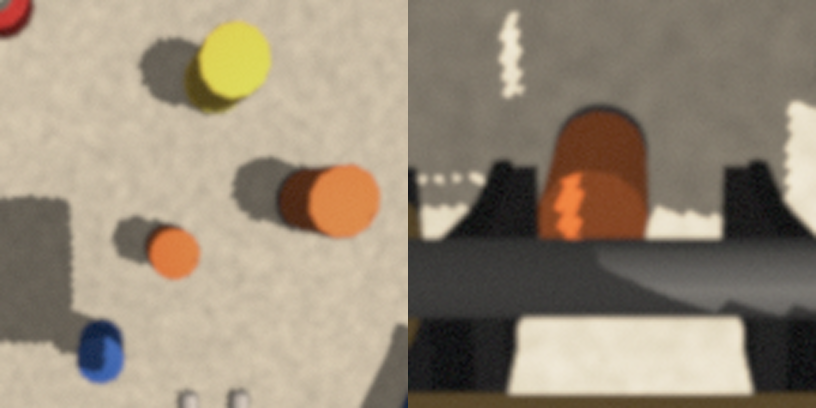

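>>> servo_tool([
  [0.6,[-0.2,-0.35,0.4],[0.5,-0.3,0]],
  [0.6,[-0.2,-0.35,0.4],[0.2,-0.2,0]],
  [0.6,[0,0,0.3],[0,0,0]],
  [0.6,[0,0,0.2],[0,0,0]],
])

```text
time_s: 24.47
tool_pos: [0.475, -0.3442, 0.0118]
tool_rot: [-179.9, 0.1, 23.4]
force: [-0.3, -0.4, -0.3]
grip_width: 0.052
```

```bash
python3 -c "
from h import *
o=st();w=wcam();Rt=R.from_euler('xyz',o['tool_rot'],degrees=True).as_matrix();p=np.array(o['tool_pos'])
h=cv2.cvtColor(w['image'],cv2.COLOR_BGR2HSV);m=cv2.inRange(h,(0,100,30),(14,255,255));m[:,:200]=0;m[:,350:]=0;m[300:]=0
ys,xs=np.nonzero(m);
for y in range(ys.min(),ys.max()+1,4):
  r=xs[ys==y]
  if len(r): print(y,r.min(),r.max(),end=' ; ')
for dx in(-1,-.5,0,.5,1):
  q=p+Rt@np.array([dx/100,-.0,0]); e=Rt[:,0]*.012
  print(dx,proj(w,[*(q+e)[:2],0]).round(),proj(w,[*(q+e)[:2],.05]).round(),proj(w,[*(q)[:2],.05]).round())
"
```

```text
{'time_s': 24.467, 'qpos': [51.044, 21.49, -20.988, 103.009, 8.977, 57.254, -40.125], 'tool_pos': [0.475, -0.344, 0.012], 'tool_rot': [-179.901, 0.072, 23.376], 'force': [-0.315, -0.414, -0.273], 'grip_width': 0.052}
220 279 285 ; 224 271 294 ; 228 268 298 ; 232 266 299 ; 236 265 300 ; 240 265 301 ; 244 264 301 ; 248 264 302 ; 252 263 303 ; 256 262 303 ; 260 261 304 ; 264 262 305 ; 268 266 286 ; -1 [280. 230.] [280. 261.] [280. 282.]
-0.5 [280. 222.] [280. 252.] [280. 273.]
0 [280. 215.] [280. 242.] [280. 264.]
0.5 [280. 208.] [280. 233.] [280. 255.]
1 [280. 201.] [280. 224.] [280. 246.]
```

Centred now. Closing.

>>> servo_tool([
  [0,[-0.1,0.1,0],[0,0,0]],
  [0,[0,0,0],[0,0,0]],
  [0,[0,0,0],[0,0,0]],
  [0,[0,0,0],[0,0,0]],
  [0,[0,0,0],[0,0,0]],
  [0,[0,0,0],[0,0,0]],
  [0,[0,0,0],[0,0,0]],
], force=12)

```text
time_s: 25.1
tool_pos: [0.4741, -0.3455, 0.0112]
tool_rot: [-179.8, 0.1, 23.4]
force: [0.2, 0.4, -0.2]
grip_width: 0.0236
```

>>> servo_tool([
  [0,[0,0,-1.5],[0,0,0]],
  [0,[0,0,-3],[0,0,0]],
  [0,[0,0,-4],[0,0,0]],
  [0,[0,0,-4],[0,0,0]],
  [0,[0,0,-3.5],[0,0,0]],
  [0,[1.2,-1.6,-1],[0,0,0]],
  [0,[2.3,-3.2,0],[0,0,0]],
  [0,[2.3,-3.2,0],[0,0,0]],
  [0,[2.3,-3.2,0],[0,0,0]],
  [0,[2.3,-3.2,0],[0,0,0]],
  [0,[2.3,-3.2,0],[0,0,0]],
  [0,[2.3,-3.2,0],[0,0,0]],
  [0,[2.3,-3.2,0],[0,0,0]],
  [0,[2.3,-3.2,0],[0,0,0]],
  [0,[2.3,-3.2,0],[0,0,0]],
  [0,[1.5,-2.2,0],[0,0,0]],
  [0,[0.8,-1,0],[0,0,0]],
  [0,[0,0,0],[0,0,0]],
  [0,[0,0,0],[0,0,0]],
])

```text
time_s: 26.68
tool_pos: [0.5662, 0.0755, 0.1907]
tool_rot: [-180.0, -0.1, 23.0]
force: [-0.1, -0.8, -0.6]
grip_width: 0.0233
```

```bash
cat >> h.py <<'E'
def tgt(P):
    o=st();Rt=R.from_euler('xyz',o['tool_rot'],degrees=True).as_matrix()
    print("to go",((Rt.T@(np.array(P)-o['tool_pos']))*100).round(2),"needle",needle((0,0)))
E
python3 -c "
from h import *
tgt([.5703,.0814,.0835])
w=wcam();cv2.imwrite('pics/w9.png',w['image'])
for P in([.5703,.0814,.072],[*AX,.072]): print(proj(w,P))"
```

```text
{'time_s': 26.683, 'qpos': [24.358, 12.346, -39.531, 94.213, 8.016, 76.236, -83.385], 'tool_pos': [0.566, 0.075, 0.191], 'tool_rot': [-179.977, -0.103, 23.037], 'force': [-0.084, -0.823, -0.601], 'grip_width': 0.023}
to go [ 0.59 -0.38 10.72] needle (0.1966, 71.3)
[276.91437162 191.69552155]
[272.9783769  247.57103584]
```

View pics/w9.png

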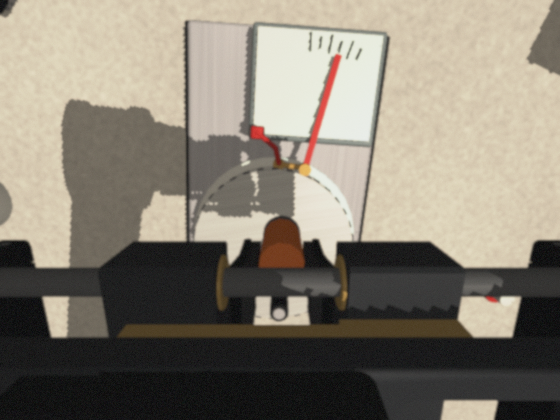

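The marker is held upright. The pointer tip (278,163) lines up with the projected mark (277,192). Descending.

>>> servo_tool([
  [0,[0.3,-0.2,1],[0,0,0]],
  [0,[0.3,-0.2,2],[0,0,0]],
  [0,[0,0,2.5],[0,0,0]],
  [0,[0,0,2],[0,0,0]],
  [0,[0,0,1],[0,0,0]],
  [0,[0,0,0.3],[0,0,0]],
  [0,[0,0,0],[0,0,0]],
])

```text
time_s: 27.37
tool_pos: [0.5718, 0.0661, 0.0969]
tool_rot: [179.6, -0.0, 21.8]
force: [0.4, 0.4, -0.3]
grip_width: 0.0234
```

```bash
python3 -c "
from h import *
tgt([.5703,.0814,.0835])"
```

```text
{'time_s': 27.367, 'qpos': [23.228, 17.261, -38.182, 100.17, 11.935, 66.496, -86.731], 'tool_pos': [0.572, 0.066, 0.097], 'tool_rot': [179.631, -0.017, 21.753], 'force': [0.426, 0.359, -0.273], 'grip_width': 0.023}
to go [ 0.42 -1.48  1.33] needle (0.1966, 72.3)
```

>>> servo_tool([
  [0,[0.2,-0.6,0],[0.2,0,0]],
  [0,[0.2,-0.6,0],[0.2,0,0]],
  [0,[0,-0.2,0.2],[0,0,0]],
  [0,[0,0,0.2],[0,0,0]],
  [0,[0,0,0],[0,0,0]],
])

```text
time_s: 27.83
tool_pos: [0.5737, 0.0825, 0.0975]
tool_rot: [179.9, -0.5, 21.7]
force: [1.3, 0.4, -1.6]
grip_width: 0.0232
```

```bash
python3 -c "
from h import *
tgt([.5703,.0814,.0835])"
```

```text
{'time_s': 27.833, 'qpos': [22.184, 17.515, -38.604, 99.906, 11.866, 66.226, -88.162], 'tool_pos': [0.574, 0.083, 0.097], 'tool_rot': [179.923, -0.459, 21.692], 'force': [1.251, 0.362, -1.629], 'grip_width': 0.023}
to go [-0.37 -0.02  1.4 ] needle (0.1962, 70.5)
```

>>> servo_tool([
  [0,[-0.3,0,0.3],[0,-0.3,0]],
  [0,[-0.1,0,0.4],[0,-0.1,0]],
  [0,[0,0,0.4],[0,0,0]],
  [0,[0,0,0.15],[0,0,0]],
  [0,[0,0,0],[0,0,0]],
])

```text
time_s: 28.3
tool_pos: [0.5698, 0.0807, 0.0842]
tool_rot: [179.9, -0.0, 21.7]
force: [0.1, 0.6, -0.8]
grip_width: 0.0237
```

```bash
python3 -c "
from h import *
tgt([.5703,.0814,.0835])"
```

```text
{'time_s': 28.3, 'qpos': [22.006, 18.12, -38.388, 100.871, 12.408, 65.202, -88.536], 'tool_pos': [0.57, 0.081, 0.084], 'tool_rot': [179.881, -0.046, 21.697], 'force': [0.062, 0.644, -0.792], 'grip_width': 0.024}
to go [ 0.07 -0.04  0.07] needle (0.1965, 71.9)
```

>>> servo_tool([
  [0,[0.05,-0.05,0.08],[0,0,0]],
  [0,[0,0,0],[0,0,0]],
])

```text
time_s: 28.52
tool_pos: [0.5701, 0.0813, 0.0832]
tool_rot: [179.9, -0.0, 21.7]
force: [0.2, 0.1, -0.6]
grip_width: 0.0237
```

>>> servo_tool([
  [0,[0,0,0.08],[0,0,0]],
  [0,[0,0,0.02],[0,0,0]],
])

```text
time_s: 28.68
tool_pos: [0.5708, 0.0814, 0.0829]
tool_rot: [179.9, -0.1, 21.7]
force: [-0.9, -0.8, 0.4]
grip_width: 0.0235
```

>>> servo_tool([
  [0,[-0.05,0,0.03],[0,0,0]],
  [0.4,[0,0,0],[0,0,0]],
  [0.45,[0,0,0],[0,0,0]],
  [0.45,[0,0,0],[0,0,0]],
  [0.45,[0,0,0],[0,0,0]],
])

```text
time_s: 29.1
tool_pos: [0.5707, 0.0813, 0.083]
tool_rot: [179.8, -0.2, 21.7]
force: [0.2, 0.0, 0.2]
grip_width: 0.0378
```

```bash
python3 -c "
from h import *
tgt([.5703,.0814,.0835])"
```

```text
{'time_s': 29.1, 'qpos': [21.936, 18.206, -38.372, 100.921, 12.505, 64.971, -88.663], 'tool_pos': [0.571, 0.081, 0.083], 'tool_rot': [179.849, -0.16, 21.676], 'force': [0.237, 0.042, 0.16], 'grip_width': 0.038}
to go [-0.03 -0.02 -0.05] needle (0.1973, 72.1)
```

>>> servo_tool([
  [0.55,[0,0,0],[0,0,0]],
  [0.55,[0,0,-0.6],[0,0,0]],
  [0.55,[0,0,-0.9],[0,0,0]],
  [0.55,[0,0,-1],[0,0,0]],
  [0.55,[0,0,-1],[0,0,0]],
  [0.55,[0,0,-1.2],[0,0,0]],
  [0.55,[0,0,-1.5],[0,0,0]],
  [0.55,[0,0,-2.5],[0,0,0]],
  [0.55,[0,0,-3.5],[0,0,0]],
  [0.55,[-2.5,2.5,-2],[0,0,0]],
  [0.55,[-3,2.5,0],[0,0,0]],
  [0.55,[-3,2.5,0],[0,0,0]],
  [0.55,[-3,2.5,0],[0,0,0]],
  [0.55,[-2,2,0],[0,0,0]],
  [0.55,[0,0,0],[0,0,0]],
  [0.55,[0,0,0],[0,0,0]],
])

```text
time_s: 30.48
tool_pos: [0.4896, -0.0822, 0.2496]
tool_rot: [179.4, -1.1, 22.2]
force: [-0.1, -0.3, -0.7]
grip_width: 0.0477
```

```bash
python3 -c "
from h import *
tgt([.5703,.0814,.0835]); print(needle((0,0)))
c=cam('top');s=cam('scene');w=wcam()
for P,z in(([.5703,.0814],.122),([.5703,.0814],.072)): print(proj(c,[*P,z]),proj(s,[*P,z]))
im=np.zeros((500,800,3),np.uint8)
im[:500,:440]=cv2.resize(c['image'][130:255,205:315],None,fx=4,fy=4,interpolation=2)
im[:210,440:790]=cv2.resize(s['image'][180:255,230:355],None,fx=2.8,fy=2.8,interpolation=2)
im[225:495,440:800]=cv2.resize(w['image'],(360,270))
cv2.imwrite('pics/end.png',im)"
```

```text
{'time_s': 30.483, 'qpos': [39.06, -1.748, -31.628, 99.861, -0.912, 80.348, -60.215], 'tool_pos': [0.49, -0.082, 0.25], 'tool_rot': [179.351, -1.105, 22.216], 'force': [-0.051, -0.347, -0.742], 'grip_width': 0.048}
to go [ 13.34 -12.28  16.73] needle (0.1974, 71.1)
(0.1972, 70.9)
[262.28459771 188.57210698] [291.79085422 196.99849904]
[263.08907599 191.82335429] [291.709385   209.32470267]
```

```bash
python3 -c "
from h import *
for n,box in(('top',(170,230,235,300)),('scene',(170,240,255,310))):
  c=cam(n);h=cv2.cvtColor(c['image'],cv2.COLOR_BGR2HSV);m=cv2.inRange(h,(3,130,90),(14,255,255));k=np.zeros_like(m);k[box[0]:box[1],box[2]:box[3]]=1
  q,l,s,ce=cv2.connectedComponentsWithStats(m*k)
  P=[.5703,.0814]
  ref=[proj(c,[P[0]+.012*np.cos(a),P[1]+.012*np.sin(a),z]) for a in np.linspace(0,6.28,30) for z in(.076,.122)]
  print(n,[(s[i].tolist(),ce[i].round(1).tolist()) for i in range(1,q) if s[i,4]>5],'pred box',np.min(ref,0).round(1),np.max(ref,0).round(1))
"
```

```text
top [([258, 184, 8, 9, 54], [261.9, 188.4])] pred box [258.3 184.7] [266.9 195.3]
scene [([289, 195, 8, 15, 82], [292.3, 201.4]), ([302, 208, 5, 2, 7], [304.4, 208.7]), ([299, 216, 4, 3, 8], [300.6, 216.9]), ([306, 218, 4, 3, 7], [307.7, 219.1])] pred box [287.9 194.6] [295.6 210.8]
```

```bash
python3 -c "
from h import *
print(env.sign_off())"
```

```text
the job is handed in; nothing more can be done
None
```

The job is done and handed in at about 30.5 s of the 72 s allowed. The high ridge is at the feeler and the orange marker is standing at the mark.

- **Search:** I turned the pulley by the crank knob and found low ridges at about +77° and -58° of knob angle, measured from the gauge direction. The high ridge is at about -167°.
- **Hard stop:** I never reached it, because I turned back after the first low ridge and found the high one the other way round. Side loads at the tool stayed at about 6 N in every reading I took (the mount is harmed at 20 N).
- **Marker:** My first pinch closed to only 20 mm, so I let go, re-centred and gripped it again before lifting. I then set it down at the mark and let go, with the other things left alone.

**Last checks:**
- **Needle:** it read 0.197 rad with the knob free and the marker in place, matching the best reading I saw (0.198). My camera scale reads slightly low against the stated 0.21. Readings fell to 0.194–0.195 a little to either side of the top, so I put the pulley within about 1° of it.
- **Marker position:** the top and scene cameras both show the orange upright within a pixel or two of where a marker at the mark should appear. This was a numeric check only, because the picture limit was used up and the last image could not be viewed.
- **Arm:** it was clear of everything, about 0.25 m above the table.

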